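Unhook the jar caddy and park it in the marbling tray

ROBOT

A 6-joint arm with a two-finger parallel gripper is mounted at the origin on the work surface. World frame = base frame: x ahead of the robot, y to its left, z up, the work surface at z = 0. Lengths are in m, angles in rad, forces in N, time in s.
With the tool pointing down it reaches from about 0.35 to 0.775 m from the base axis. Payload 5.5 kg.
Tool frame: the origin (TCP) lies between the finger pads; the fingertips stand nose_length ahead of it and the grasp point (between the pads) lies 6 mm ahead of it (nose_length is the distance from the TCP to the fingertips, in m); x points along the fingers, y is the direction in which the jaws open and shut, and the axes are right-handed (so a half turn about x gives the same grasp; the last joint's range is limited). The gripper opens to 85 mm and grips with 20 to 120 N. Pads are 22 mm wide; open, the fingers measure 114 mm over their backs; the gripper's body (76 mm by 85 mm) begins 54 mm behind the grasp point. The pads swing forward as they close: fully open they stand 13 mm farther back than shut.
Start: joints at [-0.14, 0.313, 0.046, 1.304, 0, 1.431], TCP at [0.575, -0, 0.256] pointing down, gripper open.
Joint ranges: [-2.76, 2.76], [-0.86, 1.69], [-1.03, 1.26], [-2.2, 2.34], [-1.47, 1.5], [-3.14, 3.14]. Speed limits (rad/s): [2.57, 2.57, 3.14, 3.14, 3.14, 3.14].

INTERFACE

Orientations are given as a unit quaternion [x, y, z, w].
In Python, from cell import observe, capture, job_done, nose_length gives the robot as it stands.
- The arm moves only by the tool drive_tool, never from a script. Its argument "moves" is a list of rows, each a list of 7 numbers: the shift along the world's x, y, z in m, then the turn, a rotation vector about the world's x, y, z in rad, then the opening, from 0 (shut) to 1 (fully open). In form: [[tx, ty, tz, ax, ay, az, gripper], ...]. A call has 1 to 20 rows; each row shifts and turns the commanded pose from where the row before left it; what a row does not reach is not made up. A row lasts 1/12 s, in which the tool goes at most 41.7 mm and 7.16 degrees, less where a joint would pass 70% of its speed; a pose out of reach is approached as far as the arm can. A call is refused whole if a number of a shift passes 0.0417 or a number of a turn 0.125, either way. A call with a gripper value outside its range is refused whole. The fingers move at their own pace and stop on an object; the grip force is fixed at half the most. Time passes only in rows, so rows that do not move let the fingers close. It gives the time, the measured TCP pose, the force and the opening at its end, in the units of the state.
- observe(): the state, without advancing time (a new reading comes with each control period).
- capture(name): name is "scene" or "side" or "wrist"; returns a dict with "color" (420x560x3 uint8, red, green, blue), "vfov" (degrees; the focal length in pixels is half the picture's height over the tangent of half this angle, whatever the lens; pixels are square), "cx", "cy" (the principal point, pixels), "rvec" (rotation vector, rad) and "tvec" (3), from world to camera coordinates, as OpenCV has them. Camera axes: x right, y down, z forward; pixel columns grow to the right and rows downward; lengths in m; the calibration is good to about 2 mm. A picture is of the moment at which its call begins. There is no depth.
- job_done(): hands the job in, once; it reports no verdict.
The state is a dict: "t": time; "q": joint angles; "joint_velocities": joint speeds; "joint_torque": joint torques, N m; "eef_pos": TCP position; "tcp_rot": TCP orientation; "wrist_force": force on the tool from outside, world axes, zero at the start; "ft_torque": the same for the moment, N m; "opening": opening from 0.0 (shut) to 1.0 (fully open).
Only numpy, scipy, OpenCV 4.12 (cv2) and the standard library are available. Lean on these libraries where they do the work, as an engineer would, in place of code of your own. Each camera call takes 0.05 s, during which the arm holds its last target. There are 200 camera calls.

TASK

Take the white paint-jar caddy off its deep double hook: raise its bar up the slots until it is past the hook tips, without ramming the keepers above, and draw it out of the open side; how high the tips are set is not known, so feel for it and use no more than gentle force. Then bring it into the blue tray, gently up against the tray wall nearest the robot, and set it down softly on the tray's floor with its long side flush along that wall, so the rest of the tray stays free, and let go. Leave all the other jars, bottles and tools where they are.

Things in the scene. Friction and masses are not known exactly. Their poses are not given: they have to be found in the camera images.
- caddy: White open box with three capped jars fixed in it (yellow, red, blue), about 0.5 kg: 80 (x) x 136 (y) x 40 high, jar tops at z = 67. Straps at y = +-70 (outer faces +-72) carry a round bar of 10 dia along y, axis at z = 150, ends at y = +-97. It starts hanging by the bar's ends in the stand's two hooks, square to the stand, free to swing. Origin: centre of the underside, z up.
- grip (a point): Centre of the black grip block in the middle of the caddy's bar, 150 above the caddy's underside. The block is 14 (x) x 50 (y) x 16 (z): pinch it from above, across x.
- stand: Fixed stand, two alike hooks side by side, centred at y = +-85, 12 wide in y, open to -x. Between them only a 12 high base plate and a thin rod at x = 58, below the seats. The bar's ends rest on flat seats in upright slots 20 wide (x = -10 to 10). Rear wall: grey. Front wall: red upturned prong, x = -20 to -10. Origin: on the table under the slots, z up.
- seat (a point): Middle between the two hooks, at the height of the slots' seats (185 above the table); the bar's axis starts 5 above it.
- slot (a point): Bottom of the hook slot at the stand's +y side, 85 from its middle. A red keeper bar (x = -29 to 33) roofs each slot. Prongs and keepers are one frame clamped rigidly at an unmeasured setting: prong tips 28 to 63 above the seat, keeper undersides always 16 above the tips. The bar gets out only to -x through that 16 high mouth, and is clear of prong and keeper after 40 of travel.
- tray: Fixed blue open tray, outside 300 (x) x 240 (y) x 48 high, walls and floor 5 thick (a thin rim sticks out 10 at the top outside). Origin at the centre of the underside; the floor is at z = 5. The wall nearest the robot is at -x, its inner face at x = -145, running along y.
- jar_a: Bystander: green paint jar, 40 dia x 60 high, in the far part of the tray (mm). Origin at the centre of its underside.
- jar_b: Bystander: orange paint jar, 40 dia x 60 high, in the far part of the tray (mm). Origin at the centre of its underside.
- glue: Bystander: yellow glue bottle, 56 dia x 150 high (mm). Origin at the centre of its underside.
- medium: Bystander: white bottle, 60 dia x 140 high (mm). Origin at the centre of its underside.
- mug: Bystander: white mug, 80 dia x 90 high (mm). Origin at the centre of its underside.
- brush: Bystander: paint brush lying on the table, 200 long (mm). Origin at its middle.
- can: Bystander: metal can, 70 dia x 100 high (mm). Origin at the centre of its underside.

How it is judged:
On the way:
1. the caddy is off the hooks and drawn out of the open side (x of caddy in the frame of stand below -0.045 m and contact force between caddy and stand below 0.2 N), for 0.1 s.
At the end, for the whole second after the job is handed in: The caddy stands upright (within 0.05 rad), at rest and released, flat on the tray's floor (its underside within 3 mm of it), with its long side along the tray's robot-side wall: gap under 4.5 mm at its middle and within 0.05 rad of parallel (x of caddy in the frame of tray between -0.11 and -0.1005 m and y of caddy in the frame of tray between -0.05 and 0.05 m and z of caddy in the frame of tray between 0.002 and 0.008 m and angle between caddy's own z axis and vertical below 0.05 rad and angle between the x axis of caddy and the x axis of tray, either way round below 0.05 rad and linear speed of caddy below 0.01 m/s and angular speed of caddy below 0.1 rad/s); the robot touches nothing.
It fails at once if the caddy and the stand press on each other with more than 20 N once the bar is off its seats, or with more than 35 N at any time ((contact force between caddy and stand above 20 N and z of caddy in the frame of stand above 0.048 m) or contact force between caddy and stand above 35 N).
It fails at once if the caddy and the tray press on each other with more than 25 N (rammed or dropped) (contact force between caddy and tray above 25 N).
It fails at once if another jar, bottle, mug, can or the brush is shifted by more than 25 mm (distance of any of jar_a, jar_b, glue, medium, mug, brush, can from where it was at the start of the episode above 0.025 m).
It also fails if it takes over 64 s, if anything falls off the work surface, if the arm or the gripper's body presses on something with over 40 N, if the wrist force passes 120 N, or if a joint passes its speed limit or range.

## Working session

There is one attempt and no reset: what is moved stays moved. The work goes in short steps, Python scripts to look and compute and a tool call to move; the robot and the scene stay as the last step left them, time stands still between calls to the robot, and variables do not carry over. Pictures are saved under pics/ and viewed, about 8 in all and at most 12, crops included, and the job is handed in when it is done.

Besides the shell and the picture viewer there is one more tool, called after "Emit:" by a JSON object that holds its "fn" and its "kwargs", one argument or row to a line. drive_tool: Moves the arm, as the interface text tells. Its arguments: {"type":"object","properties":{"moves":{"type":"array","items":{"type":"array","items":{"type":"number"}}}},"required":["moves"]}

```bash
mkdir -p pics
cat > h.py <<'E'
import numpy as np, cv2
from cell import observe, capture, job_done, nose_length
def snap(n,f):
    c=capture(n); cv2.imwrite('pics/'+f,c['color'][:,:,::-1]); return c
def KRT(c):
    f=210/np.tan(np.radians(c['vfov'])/2)
    return np.array([[f,0,c['cx']],[0,f,c['cy']],[0,0,1]]),cv2.Rodrigues(np.array(c['rvec'],float))[0],np.array(c['tvec'],float).reshape(3)
def proj(c,P):
    K,R,t=KRT(c); q=(np.atleast_2d(P)@R.T+t)@K.T; return q[:,:2]/q[:,2:]
def onz(c,uv,z):
    K,R,t=KRT(c); o=-R.T@t; d=(np.linalg.inv(K)@np.c_[np.atleast_2d(uv),np.ones(len(np.atleast_2d(uv)))].T).T@R
    return o+d*((z-o[2])/d[:,2])[:,None]
E
python3 - <<'E'
from h import *
import pickle
s=observe(); print(s, nose_length)
d={}
for n in('scene','side'): d[n]=snap(n,n+'0.png'); print(n,{k:v for k,v in d[n].items() if k!='color'}, -KRT(d[n])[1].T@KRT(d[n])[2])
pickle.dump(d,open('c0.pkl','wb'))
E
```

```text
{'t': 0.0, 'q': array([-1.39637299e-01,  3.13992900e-01,  4.49794346e-02,  1.30357361e+00,
       -3.25321687e-06,  1.43118268e+00]), 'joint_velocities': array([ 0.00153012, -0.00011339,  0.0018184 ,  0.00207091,  0.00207574,
       -0.00058566]), 'joint_torque': array([-2.90074182e-03, -4.80629075e+01,  2.98531097e+01,  1.95313990e-02,
       -3.83516899e-04, -4.27451073e-05]), 'eef_pos': array([5.74544937e-01, 3.19804584e-05, 2.55413265e-01]), 'tcp_rot': array([ 0.49962377,  0.50049883, -0.50038766,  0.49948894]), 'wrist_force': array([-0.05309243, -0.49686522,  0.5956246 ]), 'ft_torque': array([-0.02325069,  0.0259597 ,  0.06069398]), 'opening': 0.9986616472818998} 0.025
scene {'vfov': 56.69723922693308, 'cx': 285.624000976956, 'cy': 213.71213682596547, 'rvec': array([ 1.28751994,  2.51606482, -0.69743855]), 'tvec': array([ 0.41162849, -0.37304174,  1.75604547])} [1.21674868 0.39392321 1.32538333]
side {'vfov': 52.050118761435016, 'cx': 279.8144977826283, 'cy': 208.191904901402, 'rvec': array([ 0.39185983, -2.57370257,  1.51469087]), 'tvec': array([0.62132387, 0.24798794, 1.2462992 ])} [0.33385857 1.10891597 0.81218648]
```

View pics/scene0.png

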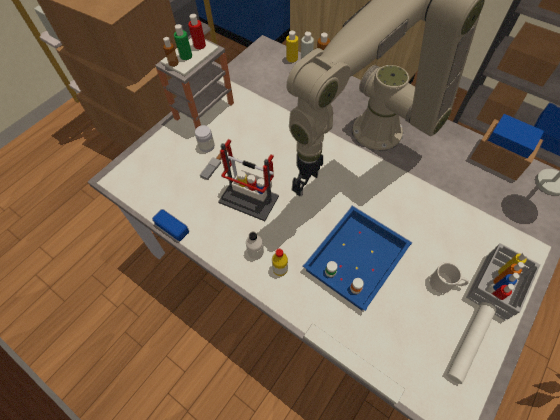

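View pics/side0.png

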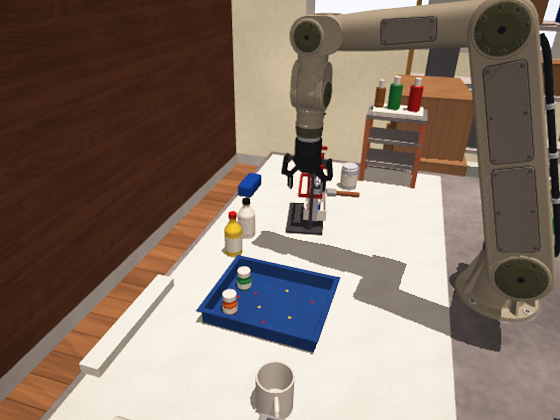

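Run:
```python
from h import *
import pickle
d=pickle.load(open('c0.pkl','rb'));c=d['scene'];s=d['side']
im=c['color'][:,:,::-1]; a=cv2.resize(im[125:225,195:295],None,fx=5.5,fy=5.5,interpolation=cv2.INTER_CUBIC)
cv2.imwrite('pics/crop1.png',a)
# tray: blue mask -> hull -> min area quad on plane z=.048
hsv=cv2.cvtColor(c['color'],cv2.COLOR_RGB2HSV)
for nm,cc,roi in(('scene',c,(295,200,420,315)),('side',s,(190,250,350,355))):
    hsv=cv2.cvtColor(cc['color'],cv2.COLOR_RGB2HSV); m=cv2.inRange(hsv,(100,120,30),(125,255,255)); mm=np.zeros_like(m); x0,y0,x1,y1=roi; mm[y0:y1,x0:x1]=m[y0:y1,x0:x1]
    n,l,st,_=cv2.connectedComponentsWithStats(mm); k=1+st[1:,4].argmax()
    p=np.argwhere(l==k)[:,::-1].astype(float); p=cv2.convexHull(p.astype(np.float32))[:,0]
    P=onz(cc,p,.048)[:,:2].astype(np.float32)*1000
    print(nm,cv2.minAreaRect(P), cv2.boxPoints(cv2.minAreaRect(P)).round())
print('glue',onz(c,[280,272],0),'med',onz(c,[255,252],0),'stand base corners',onz(c,[[220,200],[271,215],[278,194],[231,177]],.012))
print('can',onz(c,[204,149],0),'jars',onz(c,[[332,268],[357,286]],.06))
```

```text
scene ((601.3529052734375, 246.35073852539062), (255.88623046875, 321.0880126953125), 87.96018981933594) [[436. 124.]
 [757. 113.]
 [766. 368.]
 [445. 380.]]
side ((598.1980590820312, 263.62054443359375), (288.7430114746094, 316.46875), 87.9137191772461) [[435. 125.]
 [751. 114.]
 [762. 402.]
 [445. 414.]]
glue [[0.80167415 0.04810252 0.        ]] med [[ 0.7919794  -0.07536771  0.        ]] stand base corners [[ 0.69766832 -0.32763969  0.012     ]
 [ 0.63417343 -0.11886476  0.012     ]
 [ 0.53905016 -0.15525788  0.012     ]
 [ 0.58469555 -0.36504393  0.012     ]]
can [[ 0.53158135 -0.56708165  0.        ]] jars [[0.7026656  0.20212269 0.06      ]
 [0.70861705 0.30632134 0.06      ]]
```

View pics/crop1.png

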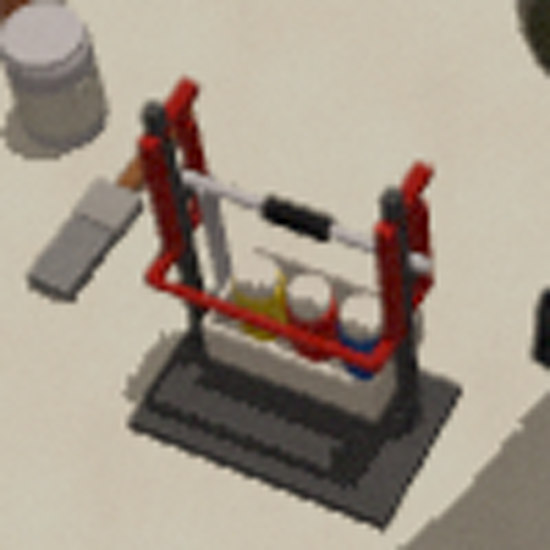

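Run:
```python
from h import *
import pickle
c=pickle.load(open('c0.pkl','rb'))['scene']
uv=lambda p:np.array(p)/5.5+[195-.4,125-.4]
P=onz(c,uv([[190,178],[422,263],[265,207],[330,225],[298,217]]),.190); print(P)
v=P[1]-P[0]; print(np.linalg.norm(v),np.arctan2(-v[0],v[1]))
B=onz(c,uv([[131,428],[385,528],[462,388],[190,345]]),.012);print(B)
print([np.arctan2(-(b-a)[0],(b-a)[1]) for a,b in((B[0],B[1]),)],B[1]-B[2])
```

```text
[[ 0.60394865 -0.32707275  0.19      ]
 [ 0.56973093 -0.15626122  0.19      ]
 [ 0.59368232 -0.27002324  0.19      ]
 [ 0.58026487 -0.2251179   0.19      ]
 [ 0.58741606 -0.24670588  0.19      ]]
0.17420513409511088 0.19770746490785845
[[ 0.71007446 -0.32524809  0.012     ]
 [ 0.66878908 -0.12387355  0.012     ]
 [ 0.54209362 -0.14998476  0.012     ]
 [ 0.62907627 -0.33761081  0.012     ]]
[np.float64(0.2022157253464976)] [0.12669546 0.02611121 0.        ]
```

Emit:
{"fn": "drive_tool", "kwargs": {
  "moves": [
    [0,0,0.035,0,0,0,1],
    [0,0,0.035,0,0,0,1],
    [0,0,0.034,0,0,0.05,1],
    [0.0,-0.03,0,0,0,0.05,1],
    [0.002,-0.036,0,0,0,0.05,1],
    [0.002,-0.036,0,0,0,0.05,1],
    [0.002,-0.036,0,0,0,0,1],
    [0.002,-0.036,0,0,0,0,1],
    [0.002,-0.036,0,0,0,0,1],
    [0.002,-0.036,0,0,0,0,1],
    [0,0,0,0,0,0,1],
    [0,0,0,0,0,0,1],
    [0,0,0,0,0,0,1]
  ]
}}

```text
t: 1.18
eef_pos: [0.5868, -0.2459, 0.3596]
tcp_rot: [0.448, 0.548, -0.448, 0.547]
wrist_force: [-0.6, -0.6, -0.9]
opening: 1.001
```

Run:
```python
from h import *
import pickle
c=snap('wrist','w1.png'); pickle.dump(c,open('w1.pkl','wb')); s=observe(); print(s['eef_pos'],s['wrist_force'],s['t'])
print(-KRT(c)[1].T@KRT(c)[2], proj(c,[[.587,-.246,.19]]))
```

```text
[ 0.58693212 -0.24512412  0.36008941] [ 0.38850257  0.26891401 -0.04169714] 1.2333
[ 0.5736898  -0.17594218  0.47819929] [[278.84567736 195.04968096]]
```

View pics/w1.png

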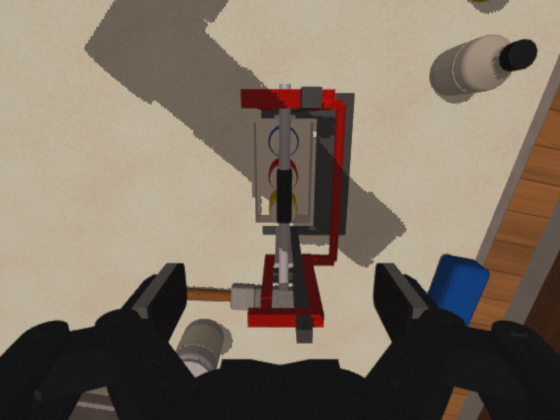

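Run:
```python
from h import *
import pickle
c=pickle.load(open('w1.pkl','rb'))
P=onz(c,[[284.7,195],[285.5,90],[283.5,250],[284.7,169],[284.7,221]],.19);print(P)
g=P[0]; v=P[1]-P[2]; print(np.arctan2(-v[0],v[1]))
f=KRT(c)[0][0,0];print('f',f)
for z in np.arange(.22,.32,.01):
    K=onz(c,[[241,98],[335,98],[248,318],[323,318]],z); print(z.round(3),np.linalg.norm(K[0]-K[1]).round(4),np.linalg.norm(K[2]-K[3]).round(4),np.linalg.norm((K[0]+K[1]-K[2]-K[3])/2).round(4))
```

```text
[[ 0.59234334 -0.24486829  0.19      ]
 [ 0.57434692 -0.15469064  0.19      ]
 [ 0.602474   -0.29955202  0.19      ]
 [ 0.58739499 -0.22099512  0.19      ]
 [ 0.5975333  -0.26990712  0.19      ]]
0.19177924630210652
f 317.90427597094623
0.22 0.0721 0.0707 0.1959
0.23 0.0694 0.0679 0.1883
0.24 0.0666 0.0652 0.1807
0.25 0.0638 0.0624 0.1731
0.26 0.061 0.0597 0.1655
0.27 0.0582 0.057 0.1579
0.28 0.0554 0.0542 0.1503
0.29 0.0526 0.0515 0.1428
0.3 0.0498 0.0488 0.1352
0.31 0.047 0.046 0.1276
```

Emit:
{"fn": "drive_tool", "kwargs": {
  "moves": [
    [0.0055,0,-0.02,0,0,-0.005,1],
    [0,0,-0.03,0,0,0,1],
    [0,0,-0.03,0,0,0,1],
    [0,0,-0.03,0,0,0,1],
    [0,0,-0.03,0,0,0,1],
    [0,0,-0.015,0,0,0,1],
    [0,0,-0.009,0,0,0,1],
    [0,0,0,0,0,0,1],
    [0,0,0,0,0,0,0.5],
    [0,0,0,0,0,0,0.3],
    [0,0,0,0,0,0,0.25],
    [0,0,0,0,0,0,0.25]
  ]
}}

```text
t: 2.23
eef_pos: [0.5933, -0.2463, 0.198]
tcp_rot: [0.449, 0.545, -0.449, 0.547]
wrist_force: [0.6, -0.5, 1.7]
opening: 0.456
```

Run:
```python
from h import *
import pickle
c=snap('wrist','w2.png'); pickle.dump(c,open('w2.pkl','wb')); s=observe(); print(s['eef_pos'],s['wrist_force'],s['t'],s['opening'])
```

```text
[ 0.5931234  -0.24633896  0.1976142 ] [-0.72087941 -0.37365515 -0.40495622] 2.2833 0.3617568081342252
```

View pics/w2.png

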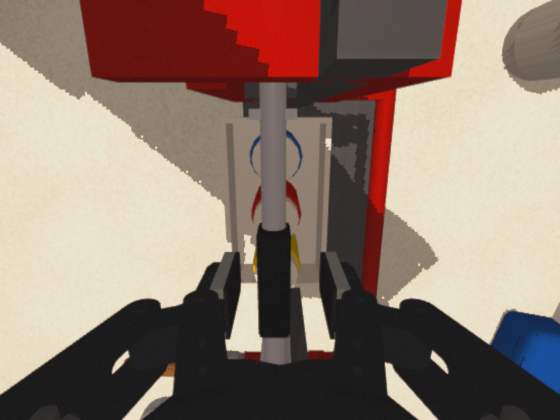

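Emit:
{"fn": "drive_tool", "kwargs": {
  "moves": [
    [-0.002,-0.0005,-0.001,0,0,0,0.25],
    [0,0,0,0,0,0,0.1],
    [0,0,0,0,0,0,0],
    [0,0,0,0,0,0,0],
    [0,0,0,0,0,0,0],
    [0,0,0,0,0,0,0]
  ]
}}

```text
t: 2.78
eef_pos: [0.5903, -0.2468, 0.1957]
tcp_rot: [0.449, 0.546, -0.449, 0.546]
wrist_force: [-4.0, -0.5, 4.1]
opening: 0.149
```

Emit:
{"fn": "drive_tool", "kwargs": {
  "moves": [
    [0,0,0.002,0,0,0,0],
    [0,0,0.004,0,0,0,0],
    [0,0,0.004,0,0,0,0],
    [0,0,0.004,0,0,0,0],
    [0,0,0.004,0,0,0,0],
    [0,0,0.004,0,0,0,0],
    [0,0,0.003,0,0,0,0],
    [0,0,0.002,0,0,0,0],
    [0,0,0,0,0,0,0],
    [0,0,0,0,0,0,0],
    [0,0,0,0,0,0,0],
    [0,0,0,0,0,0,0]
  ]
}}

```text
t: 3.78
eef_pos: [0.5904, -0.2464, 0.222]
tcp_rot: [0.449, 0.546, -0.449, 0.546]
wrist_force: [-0.0, -0.2, -5.3]
opening: 0.154
```

Run:
```python
from h import *
s=observe(); print(s['eef_pos'],s['wrist_force'],s['ft_torque'],s['t'],s['opening'])
c=snap('scene','s2.png');cs=snap('side','d2.png')
a=cv2.resize(c['color'][115:215,200:290,::-1],None,fx=5,fy=5,interpolation=cv2.INTER_CUBIC)
b=cv2.resize(cs['color'][130:240,275:345,::-1],None,fx=4.5,fy=500/110,interpolation=cv2.INTER_CUBIC)
cv2.imwrite('pics/m2.png',np.hstack([a,b]))
```

```text
[ 0.59038078 -0.24642229  0.22202852] [-6.63530103e-04 -1.92104553e-01 -5.26351724e+00] [-0.01833863  0.02156133  0.00373951] 3.7833 0.154010175143998
```

View pics/m2.png

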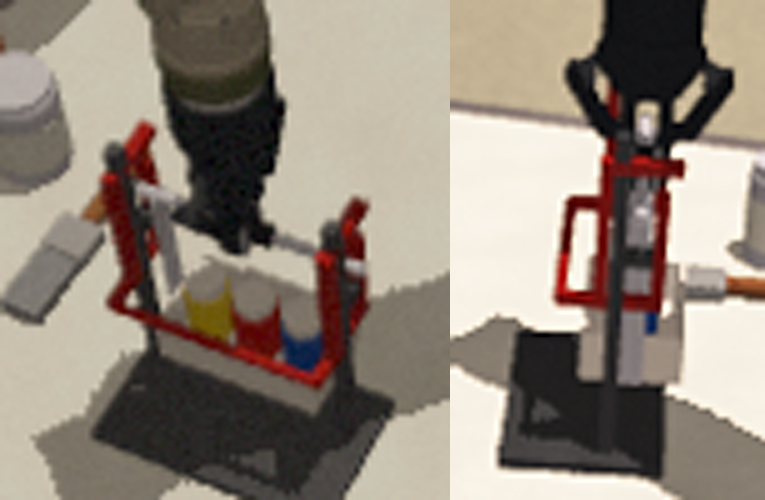

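Emit:
{"fn": "drive_tool", "kwargs": {
  "moves": [
    [0,0,0.002,0,0,0,0],
    [0,0,0.002,0,0,0,0],
    [0,0,0.002,0,0,0,0],
    [0,0,0,0,0,0,0],
    [0,0,0,0,0,0,0]
  ]
}}

```text
t: 4.3
eef_pos: [0.5907, -0.2466, 0.2287]
tcp_rot: [0.449, 0.546, -0.449, 0.547]
wrist_force: [0.7, 0.2, -5.7]
opening: 0.153
```

Emit:
{"fn": "drive_tool", "kwargs": {
  "moves": [
    [0,0,0.001,0,0,0,0],
    [0,0,0.0005,0,0,0,0],
    [0,0,0,0,0,0,0],
    [0,0,0,0,0,0,0]
  ]
}}

```text
t: 4.63
eef_pos: [0.5905, -0.2465, 0.2298]
tcp_rot: [0.449, 0.546, -0.449, 0.546]
wrist_force: [-0.6, -0.0, -5.8]
opening: 0.153
```

Emit:
{"fn": "drive_tool", "kwargs": {
  "moves": [
    [0,0,0.001,0,0,0,0],
    [0,0,0.0005,0,0,0,0],
    [0,0,0,0,0,0,0],
    [0,0,0,0,0,0,0]
  ]
}}

```text
t: 4.97
eef_pos: [0.5906, -0.2465, 0.2314]
tcp_rot: [0.449, 0.546, -0.449, 0.546]
wrist_force: [-0.2, 0.1, -6.4]
opening: 0.149
```

Emit:
{"fn": "drive_tool", "kwargs": {
  "moves": [
    [0,0,0.0005,0,0,0,0],
    [0,0,0.0005,0,0,0,0],
    [0,0,0,0,0,0,0],
    [0,0,0,0,0,0,0]
  ]
}}

```text
t: 5.3
eef_pos: [0.5906, -0.2465, 0.2324]
tcp_rot: [0.449, 0.546, -0.449, 0.546]
wrist_force: [-0.0, -0.7, -6.4]
opening: 0.152
```

Emit:
{"fn": "drive_tool", "kwargs": {
  "moves": [
    [0,0,0.0005,0,0,0,0],
    [0,0,0.0005,0,0,0,0],
    [0,0,0,0,0,0,0],
    [0,0,0,0,0,0,0]
  ]
}}

```text
t: 5.63
eef_pos: [0.5906, -0.2465, 0.2334]
tcp_rot: [0.449, 0.546, -0.449, 0.546]
wrist_force: [-0.0, -0.2, -5.1]
opening: 0.155
```

Emit:
{"fn": "drive_tool", "kwargs": {
  "moves": [
    [0,0,0.0005,0,0,0,0],
    [0,0,0.0005,0,0,0,0],
    [0,0,0,0,0,0,0],
    [0,0,0,0,0,0,0]
  ]
}}

```text
t: 5.97
eef_pos: [0.5906, -0.2465, 0.2344]
tcp_rot: [0.449, 0.546, -0.449, 0.546]
wrist_force: [-0.6, 1.4, -5.9]
opening: 0.153
```

Emit:
{"fn": "drive_tool", "kwargs": {
  "moves": [
    [0,0,0.0005,0,0,0,0],
    [0,0,0.0005,0,0,0,0],
    [0,0,0.0005,0,0,0,0],
    [0,0,0,0,0,0,0],
    [0,0,0,0,0,0,0]
  ]
}}

```text
t: 6.38
eef_pos: [0.5906, -0.2465, 0.2359]
tcp_rot: [0.449, 0.546, -0.449, 0.546]
wrist_force: [0.7, 0.2, -5.0]
opening: 0.152
```

Emit:
{"fn": "drive_tool", "kwargs": {
  "moves": [
    [0,0,0.0005,0,0,0,0],
    [0,0,0.0005,0,0,0,0],
    [0,0,0.0005,0,0,0,0],
    [0,0,0,0,0,0,0],
    [0,0,0,0,0,0,0]
  ]
}}

```text
t: 6.8
eef_pos: [0.5906, -0.2465, 0.2374]
tcp_rot: [0.449, 0.546, -0.449, 0.546]
wrist_force: [-0.6, 0.4, -5.7]
opening: 0.156
```

Emit:
{"fn": "drive_tool", "kwargs": {
  "moves": [
    [0,0,0.0005,0,0,0,0],
    [0,0,0.0005,0,0,0,0],
    [0,0,0,0,0,0,0],
    [0,0,0,0,0,0,0]
  ]
}}

```text
t: 7.13
eef_pos: [0.5906, -0.2465, 0.2384]
tcp_rot: [0.449, 0.546, -0.449, 0.546]
wrist_force: [0.0, 0.1, -5.8]
opening: 0.152
```

Emit:
{"fn": "drive_tool", "kwargs": {
  "moves": [
    [0,0,0.0005,0,0,0,0],
    [0,0,0.0005,0,0,0,0],
    [0,0,0,0,0,0,0],
    [0,0,0,0,0,0,0]
  ]
}}

```text
t: 7.47
eef_pos: [0.5906, -0.2466, 0.2394]
tcp_rot: [0.449, 0.546, -0.449, 0.546]
wrist_force: [0.5, -0.3, -5.7]
opening: 0.152
```

Emit:
{"fn": "drive_tool", "kwargs": {
  "moves": [
    [0,0,0.0005,0,0,0,0],
    [0,0,0.0005,0,0,0,0],
    [0,0,0,0,0,0,0],
    [0,0,0,0,0,0,0]
  ]
}}

```text
t: 7.8
eef_pos: [0.5906, -0.2465, 0.2404]
tcp_rot: [0.449, 0.546, -0.449, 0.546]
wrist_force: [0.0, -0.8, -5.8]
opening: 0.156
```

Emit:
{"fn": "drive_tool", "kwargs": {
  "moves": [
    [0,0,0.0005,0,0,0,0],
    [0,0,0.0005,0,0,0,0],
    [0,0,0,0,0,0,0],
    [0,0,0,0,0,0,0]
  ]
}}

```text
t: 8.13
eef_pos: [0.5906, -0.2465, 0.2414]
tcp_rot: [0.449, 0.546, -0.449, 0.546]
wrist_force: [-0.4, -0.5, -5.1]
opening: 0.154
```

Emit:
{"fn": "drive_tool", "kwargs": {
  "moves": [
    [0,0,0.0005,0,0,0,0],
    [0,0,0.0005,0,0,0,0],
    [0,0,0,0,0,0,0],
    [0,0,0,0,0,0,0]
  ]
}}

```text
t: 8.47
eef_pos: [0.5906, -0.2465, 0.2424]
tcp_rot: [0.449, 0.546, -0.449, 0.546]
wrist_force: [-0.7, -1.2, -5.0]
opening: 0.153
```

Emit:
{"fn": "drive_tool", "kwargs": {
  "moves": [
    [0,0,0.0005,0,0,0,0],
    [0,0,0.0005,0,0,0,0],
    [0,0,0,0,0,0,0],
    [0,0,0,0,0,0,0]
  ]
}}

```text
t: 8.8
eef_pos: [0.5906, -0.2465, 0.2434]
tcp_rot: [0.449, 0.546, -0.449, 0.546]
wrist_force: [-0.4, 0.3, -5.3]
opening: 0.152
```

Emit:
{"fn": "drive_tool", "kwargs": {
  "moves": [
    [0,0,0.0005,0,0,0,0],
    [0,0,0.0005,0,0,0,0],
    [0,0,0,0,0,0,0],
    [0,0,0,0,0,0,0]
  ]
}}

```text
t: 9.13
eef_pos: [0.5906, -0.2466, 0.2444]
tcp_rot: [0.449, 0.546, -0.449, 0.546]
wrist_force: [0.6, 0.6, -6.0]
opening: 0.151
```

Emit:
{"fn": "drive_tool", "kwargs": {
  "moves": [
    [0,0,0.0005,0,0,0,0],
    [0,0,0.0005,0,0,0,0],
    [0,0,0,0,0,0,0],
    [0,0,0,0,0,0,0]
  ]
}}

```text
t: 9.47
eef_pos: [0.5906, -0.2465, 0.2454]
tcp_rot: [0.449, 0.546, -0.449, 0.546]
wrist_force: [0.5, -0.3, -5.4]
opening: 0.152
```

Run:
```python
from h import *
cs=capture('side');w=capture('wrist')
b=cv2.resize(cs['color'][140:200,285:345,::-1],None,fx=7,fy=7,interpolation=cv2.INTER_CUBIC)
a=cv2.resize(w['color'][0:280,80:460,::-1],None,fx=1,fy=1.5)
cv2.imwrite('pics/m3.png',np.hstack([a,b]))
```

```text
(no output)
```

View pics/m3.png

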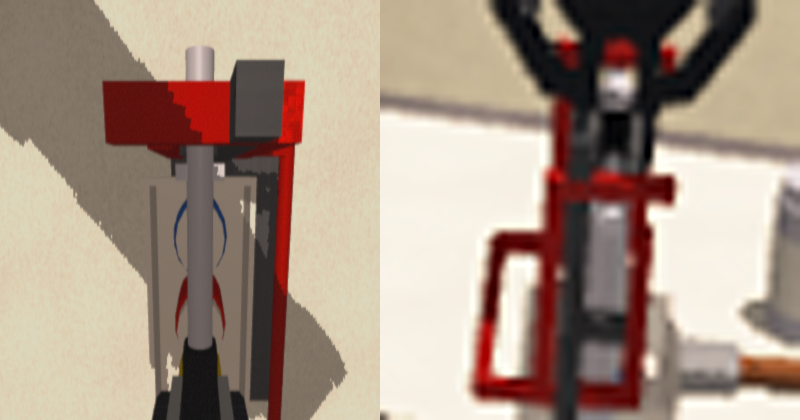

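Emit:
{"fn": "drive_tool", "kwargs": {
  "moves": [
    [0,0,0.0005,0,0,0,0],
    [0,0,0.0005,0,0,0,0],
    [0,0,0,0,0,0,0],
    [0,0,0,0,0,0,0]
  ]
}}

```text
t: 9.9
eef_pos: [0.5906, -0.2465, 0.2464]
tcp_rot: [0.449, 0.546, -0.449, 0.546]
wrist_force: [0.3, -0.6, -5.7]
opening: 0.153
```

Emit:
{"fn": "drive_tool", "kwargs": {
  "moves": [
    [0,0,0.0005,0,0,0,0],
    [0,0,0.0005,0,0,0,0],
    [0,0,0,0,0,0,0],
    [0,0,0,0,0,0,0]
  ]
}}

```text
t: 10.23
eef_pos: [0.5905, -0.2465, 0.2473]
tcp_rot: [0.449, 0.546, -0.449, 0.546]
wrist_force: [-0.3, 0.6, -4.6]
opening: 0.147
```

Emit:
{"fn": "drive_tool", "kwargs": {
  "moves": [
    [0,0,0.0005,0,0,0,0],
    [0,0,0,0,0,0,0],
    [0,0,0,0,0,0,0]
  ]
}}

```text
t: 10.48
eef_pos: [0.5905, -0.2465, 0.2474]
tcp_rot: [0.449, 0.546, -0.449, 0.546]
wrist_force: [1.1, -0.6, -8.2]
opening: 0.153
```

Emit:
{"fn": "drive_tool", "kwargs": {
  "moves": [
    [0,0,-0.0015,0,0,0,0],
    [0,0,-0.002,0,0,0,0],
    [0,0,0,0,0,0,0],
    [-0.001,-0.0002,0,0,0,0,0],
    [-0.002,-0.0004,0,0,0,0,0],
    [-0.002,-0.0004,0,0,0,0,0],
    [-0.001,-0.0002,0,0,0,0,0],
    [0,0,0,0,0,0,0],
    [0,0,0,0,0,0,0]
  ]
}}

```text
t: 11.23
eef_pos: [0.5844, -0.2478, 0.2445]
tcp_rot: [0.449, 0.546, -0.449, 0.546]
wrist_force: [0.2, -0.7, -4.7]
opening: 0.152
```

Emit:
{"fn": "drive_tool", "kwargs": {
  "moves": [
    [-0.001,-0.0002,0,0,0,0,0],
    [-0.001,-0.0002,0,0,0,0,0],
    [0,0,0,0,0,0,0],
    [0,0,0,0,0,0,0]
  ]
}}

```text
t: 11.57
eef_pos: [0.5825, -0.2481, 0.2443]
tcp_rot: [0.449, 0.546, -0.449, 0.546]
wrist_force: [0.8, 0.1, -6.0]
opening: 0.15
```

Emit:
{"fn": "drive_tool", "kwargs": {
  "moves": [
    [-0.001,-0.0002,0,0,0,0,0],
    [-0.002,-0.0004,0,0,0,0,0],
    [-0.002,-0.0004,0,0,0,0,0],
    [-0.001,-0.0002,0,0,0,0,0],
    [0,0,0,0,0,0,0],
    [0,0,0,0,0,0,0]
  ]
}}

```text
t: 12.07
eef_pos: [0.5765, -0.2494, 0.2444]
tcp_rot: [0.449, 0.546, -0.449, 0.546]
wrist_force: [1.0, -0.3, -6.0]
opening: 0.153
```

Emit:
{"fn": "drive_tool", "kwargs": {
  "moves": [
    [-0.002,-0.0004,0,0,0,0,0],
    [-0.003,-0.0006,0,0,0,0,0],
    [-0.004,-0.0008,0,0,0,0,0],
    [-0.004,-0.0008,0,0,0,0,0],
    [-0.004,-0.0008,0,0,0,0,0],
    [-0.004,-0.0008,0,0,0,0,0],
    [-0.004,-0.0008,0,0,0,0,0],
    [-0.005,-0.001,0,0,0,0,0],
    [-0.006,-0.0012,0,0,0,0,0],
    [-0.006,-0.0012,0,0,0,0,0],
    [-0.006,-0.0012,0,0,0,0,0],
    [-0.006,-0.0012,0,0,0,0,0],
    [-0.006,-0.0012,0,0,0,0,0],
    [-0.004,-0.0008,0,0,0,0,0],
    [-0.002,-0.0004,0,0,0,0,0],
    [0,0,0,0,0,0,0],
    [0,0,0,0,0,0,0],
    [0,0,0,0,0,0,0]
  ]
}}

```text
t: 13.57
eef_pos: [0.5108, -0.2625, 0.2443]
tcp_rot: [0.449, 0.546, -0.449, 0.546]
wrist_force: [-0.1, -1.5, -7.0]
opening: 0.152
```

Run:
```python
from h import *
import pickle
s=observe(); print(s['eef_pos'],s['wrist_force'],s['ft_torque'],s['t'])
c=capture('scene')
b=cv2.resize(c['color'][110:310,200:420,::-1],None,fx=3,fy=3,interpolation=cv2.INTER_CUBIC)
cv2.imwrite('pics/m4.png',b)
```

```text
[ 0.51082393 -0.26252162  0.24434837] [-0.12244066 -1.46396608 -7.04508306] [-0.0322805   0.00513659  0.02118403] 13.5667
```

View pics/m4.png

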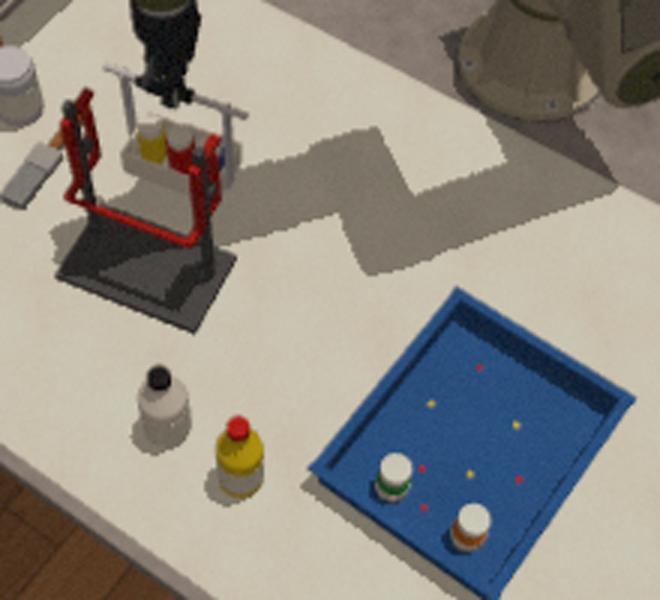

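Emit:
{"fn": "drive_tool", "kwargs": {
  "moves": [
    [-0.003,0.012,0,0,0,0,0],
    [-0.006,0.024,0,0,0,0,0],
    [-0.006,0.026,0,0,0,0,0],
    [-0.006,0.028,0,0,0,0,0],
    [-0.006,0.028,0,0,0,0,0],
    [-0.006,0.028,0,0,0,0,0],
    [-0.003,0.022,0,0,0,-0.02,0],
    [0.003,0.03,0,0,0,-0.03,0],
    [0.004,0.03,0,0,0,-0.03,0],
    [0.004,0.03,0,0,0,-0.03,0],
    [0.004,0.03,0,0,0,-0.03,0],
    [0.004,0.03,0,0,0,-0.03,0],
    [0.004,0.03,0,0,0,-0.03,0],
    [0.004,0.03,0,0,0,-0.03,0],
    [0.003,0.03,0,0,0,0,0],
    [0.002,0.03,0,0,0,0,0],
    [0,0.03,0,0,0,0,0],
    [0,0.024,0,0,0,0,0],
    [0,0.016,0,0,0,0,0],
    [0,0.005,0,0,0,0,0]
  ]
}}

```text
t: 15.28
eef_pos: [0.5055, 0.2538, 0.2442]
tcp_rot: [0.508, 0.493, -0.507, 0.492]
wrist_force: [0.7, -0.7, -4.9]
opening: 0.15
```

Emit:
{"fn": "drive_tool", "kwargs": {
  "moves": [
    [0,0,0,0,0,0,0],
    [0,0,0,0,0,0,0],
    [0,0,0,0,0,0,0]
  ]
}}

```text
t: 15.53
eef_pos: [0.5063, 0.2497, 0.2443]
tcp_rot: [-0.509, -0.491, 0.509, -0.491]
wrist_force: [-0.3, -0.4, -5.7]
opening: 0.148
```

Run:
```python
from h import *
import pickle
from scipy.spatial.transform import Rotation as Ro
s=observe(); print(s['eef_pos'],s['wrist_force'],s['t'],Ro.from_quat(s['tcp_rot']).as_matrix().round(4))
c=capture('scene');cs=capture('side');w=capture('wrist'); pickle.dump((c,cs,w),open('c5.pkl','wb'))
a=cv2.resize(c['color'][170:310,290:420,::-1],None,fx=3,fy=3,interpolation=cv2.INTER_CUBIC)
b=cv2.resize(cs['color'][180:360,190:365,::-1],None,fx=2.25,fy=420/180,interpolation=cv2.INTER_CUBIC)
cv2.imwrite('pics/m5.png',np.hstack([a,b]))
```

```text
[0.50628907 0.24967289 0.24427784] [-0.31836287 -0.3801807  -5.6866854 ] 15.5333 [[-3.000e-04  9.994e-01 -3.570e-02]
 [-7.000e-04 -3.570e-02 -9.994e-01]
 [-1.000e+00 -2.000e-04  7.000e-04]]
```

View pics/m5.png

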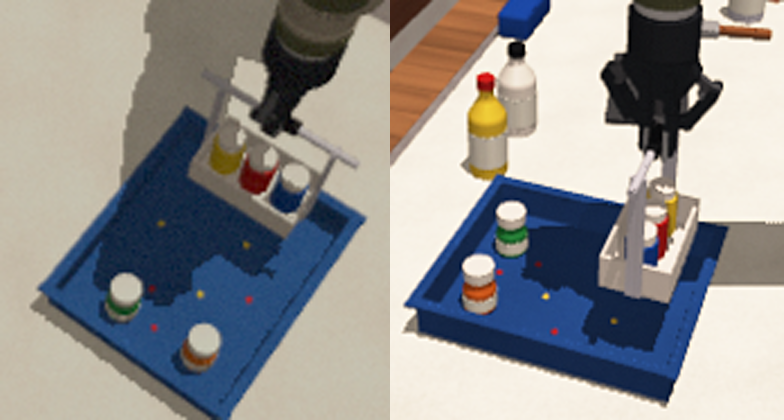

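Emit:
{"fn": "drive_tool", "kwargs": {
  "moves": [
    [0.001,0,-0.005,0,0,0,0],
    [0,0,-0.008,0,0,0,0],
    [0,0,-0.008,0,0,0,0],
    [0,0,-0.008,0,0,0,0],
    [0,0,-0.005,0,0,0,0],
    [0,0,-0.004,0,0,0,0],
    [0,0,-0.003,0,0,0,0],
    [0,0,-0.003,0,0,0,0],
    [0,0,0,0,0,0,0],
    [0,0,0,0,0,0,0]
  ]
}}

```text
t: 16.52
eef_pos: [0.5076, 0.2506, 0.2004]
tcp_rot: [0.509, 0.491, -0.509, 0.491]
wrist_force: [-0.3, -0.5, -4.9]
opening: 0.15
```

Emit:
{"fn": "drive_tool", "kwargs": {
  "moves": [
    [0,0,-0.004,0,0,0,0],
    [0,0,-0.006,0,0,0,0],
    [0,0,-0.006,0,0,0,0],
    [0,0,-0.006,0,0,0,0],
    [0,0,-0.004,0,0,0,0],
    [0,0,-0.003,0,0,0,0],
    [0,0,-0.002,0,0,0,0],
    [0,0,0,0,0,0,0],
    [0,0,0,0,0,0,0],
    [0,0,0,0,0,0,0]
  ]
}}

```text
t: 17.35
eef_pos: [0.5078, 0.2506, 0.1696]
tcp_rot: [0.509, 0.491, -0.508, 0.491]
wrist_force: [1.3, 0.2, -5.4]
opening: 0.153
```

Emit:
{"fn": "drive_tool", "kwargs": {
  "moves": [
    [-0.001,0,0,0,0,0,0],
    [-0.0015,0,0,0,0,0,0],
    [-0.0015,0,0,0,0,0,0],
    [-0.001,0,0,0,0,0,0],
    [0,0,0,0,0,0,0],
    [0,0,0,0,0,0,0]
  ]
}}

```text
t: 17.85
eef_pos: [0.5025, 0.2505, 0.1694]
tcp_rot: [0.509, 0.491, -0.509, 0.491]
wrist_force: [-0.3, 0.9, -5.0]
opening: 0.151
```

Emit:
{"fn": "drive_tool", "kwargs": {
  "moves": [
    [-0.001,0,0,0,0,0,0],
    [-0.001,0,0,0,0,0,0],
    [-0.0005,0,0,0,0,0,0],
    [0,0,0,0,0,0,0],
    [0,0,0,0,0,0,0],
    [0,0,0,0,0,0,0]
  ]
}}

```text
t: 18.35
eef_pos: [0.5001, 0.2505, 0.1693]
tcp_rot: [0.509, 0.491, -0.509, 0.491]
wrist_force: [0.8, -0.0, -5.9]
opening: 0.15
```

Emit:
{"fn": "drive_tool", "kwargs": {
  "moves": [
    [-0.0005,0,0,0,0,0,0],
    [-0.0005,0,0,0,0,0,0],
    [-0.0005,0,0,0,0,0,0],
    [0,0,0,0,0,0,0],
    [0,0,0,0,0,0,0],
    [0,0,0,0,0,0,0]
  ]
}}

```text
t: 18.85
eef_pos: [0.4985, 0.2505, 0.1693]
tcp_rot: [0.509, 0.491, -0.509, 0.491]
wrist_force: [-0.1, -0.6, -5.4]
opening: 0.15
```

Run:
```python
from h import *
s=observe(); print(s['eef_pos'],s['wrist_force'],s['ft_torque'])
```

```text
[0.498541   0.25050399 0.16932294] [-0.07847275 -0.62460439 -5.40160531] [-0.03108     0.02695977  0.00231443]
```

Emit:
{"fn": "drive_tool", "kwargs": {
  "moves": [
    [-0.0005,0,0,0,0,0,0],
    [-0.0005,0,0,0,0,0,0],
    [0,0,0,0,0,0,0],
    [0,0,0,0,0,0,0],
    [0,0,0,0,0,0,0]
  ]
}}

```text
t: 19.27
eef_pos: [0.4975, 0.2505, 0.1693]
tcp_rot: [0.509, 0.491, -0.509, 0.491]
wrist_force: [0.4, 0.4, -4.7]
opening: 0.152
```

Run:
```python
from h import *
s=observe(); print(s['eef_pos'],s['wrist_force'],s['ft_torque'])
```

```text
[0.49753631 0.25049433 0.16933922] [ 0.40283631  0.36842804 -4.68392322] [ 0.04037182 -0.0334093   0.01201653]
```

Emit:
{"fn": "drive_tool", "kwargs": {
  "moves": [
    [-0.0005,0,0,0,0,0,0],
    [-0.0005,0,0,0,0,0,0],
    [0,0,0,0,0,0,0],
    [0,0,0,0,0,0,0],
    [0,0,0,0,0,0,0]
  ]
}}

```text
t: 19.68
eef_pos: [0.4966, 0.2505, 0.1694]
tcp_rot: [0.509, 0.491, -0.509, 0.491]
wrist_force: [0.7, 0.1, -5.2]
opening: 0.153
```

Run:
```python
from h import *
s=observe(); print(s['eef_pos'],s['wrist_force'],s['ft_torque'])
```

```text
[0.49655758 0.25050268 0.16936962] [ 0.72664595  0.10426518 -5.18196212] [ 0.01922972 -0.05630174 -0.00889791]
```

Emit:
{"fn": "drive_tool", "kwargs": {
  "moves": [
    [-0.0005,0,0,0,0,0,0],
    [-0.0005,0,0,0,0,0,0],
    [0,0,0,0,0,0,0],
    [0,0,0,0,0,0,0],
    [0,0,0,0,0,0,0]
  ]
}}

```text
t: 20.1
eef_pos: [0.4955, 0.2505, 0.1693]
tcp_rot: [0.509, 0.491, -0.509, 0.491]
wrist_force: [0.1, -0.3, -5.3]
opening: 0.158
```

Run:
```python
from h import *
s=observe(); print(s['eef_pos'],s['wrist_force'],s['ft_torque'])
```

```text
[0.49554754 0.25048321 0.16932821] [ 0.14391839 -0.27480783 -5.29514431] [-0.02203016  0.00046076  0.00960034]
```

Emit:
{"fn": "drive_tool", "kwargs": {
  "moves": [
    [-0.0005,0,0,0,0,0,0],
    [-0.0005,0,0,0,0,0,0],
    [0,0,0,0,0,0,0],
    [0,0,0,0,0,0,0],
    [0,0,0,0,0,0,0]
  ]
}}

```text
t: 20.52
eef_pos: [0.4945, 0.2505, 0.1693]
tcp_rot: [0.509, 0.491, -0.509, 0.491]
wrist_force: [-0.6, -0.1, -5.3]
opening: 0.15
```

Run:
```python
from h import *
s=observe(); print(s['eef_pos'],s['wrist_force'],s['ft_torque'])
```

```text
[0.49453106 0.25049117 0.16930991] [-0.64884    -0.13234065 -5.25723809] [-0.03202203 -0.01562267  0.01921631]
```

Emit:
{"fn": "drive_tool", "kwargs": {
  "moves": [
    [-0.0005,0,0,0,0,0,0],
    [-0.0005,0,0,0,0,0,0],
    [0,0,0,0,0,0,0],
    [0,0,0,0,0,0,0],
    [0,0,0,0,0,0,0]
  ]
}}

```text
t: 20.93
eef_pos: [0.4935, 0.2505, 0.1693]
tcp_rot: [0.509, 0.491, -0.509, 0.491]
wrist_force: [-0.3, 0.0, -6.4]
opening: 0.154
```

Run:
```python
from h import *
s=observe(); print(s['eef_pos'],s['wrist_force'],s['ft_torque'])
c=capture('scene');w=capture('wrist')
a=cv2.resize(c['color'][180:270,320:420,::-1],None,fx=4,fy=4,interpolation=cv2.INTER_CUBIC)
b=cv2.resize(w['color'][0:360,60:480,::-1],None,fx=.95,fy=1)
cv2.imwrite('pics/m6.png',np.hstack([a,b]))
```

```text
[0.49352442 0.2504797  0.16933118] [-0.3086479   0.01034262 -6.40805253] [-0.0133158   0.0360296  -0.03380308]
```

View pics/m6.png

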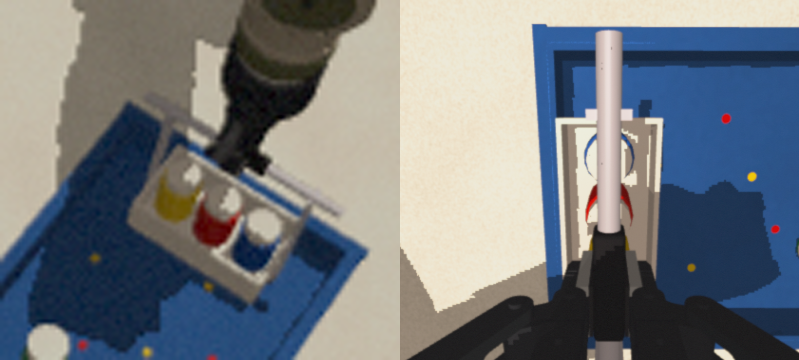

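Emit:
{"fn": "drive_tool", "kwargs": {
  "moves": [
    [-0.0005,0,0,0,0,0,0],
    [-0.0003,0,0,0,0,0,0],
    [0,0,0,0,0,0,0],
    [0,0,0,0,0,0,0],
    [0,0,0,0,0,0,0]
  ]
}}

```text
t: 21.45
eef_pos: [0.493, 0.2505, 0.1694]
tcp_rot: [0.509, 0.491, -0.509, 0.491]
wrist_force: [0.6, -0.6, -4.4]
opening: 0.149
```

Run:
```python
from h import *
s=observe(); print(s['eef_pos'],s['wrist_force'],s['ft_torque'])
```

```text
[0.49298448 0.25048759 0.16942319] [ 0.64511409 -0.57041191 -4.42743224] [-0.06718159 -0.25406787 -0.07511693]
```

Emit:
{"fn": "drive_tool", "kwargs": {
  "moves": [
    [0.0004,0,0,0,0,0,0],
    [0,0,-0.001,0,0,0,0],
    [0,0,-0.002,0,0,0,0],
    [0,0,-0.002,0,0,0,0],
    [0,0,-0.001,0,0,0,0],
    [0,0,0,0,0,0,0],
    [0,0,0,0,0,0,0],
    [0,0,0,0,0,0,0]
  ]
}}

```text
t: 22.12
eef_pos: [0.4931, 0.2505, 0.1632]
tcp_rot: [-0.509, -0.491, 0.509, -0.491]
wrist_force: [0.5, 0.4, -5.7]
opening: 0.153
```

Emit:
{"fn": "drive_tool", "kwargs": {
  "moves": [
    [0,0,-0.0005,0,0,0,0],
    [0,0,-0.0005,0,0,0,0],
    [0,0,0,0,0,0,0],
    [0,0,0,0,0,0,0],
    [0,0,0,0,0,0,0]
  ]
}}

```text
t: 22.53
eef_pos: [0.4931, 0.2505, 0.1623]
tcp_rot: [0.509, 0.491, -0.509, 0.491]
wrist_force: [1.7, 0.3, -5.6]
opening: 0.148
```

Run:
```python
from h import *
s=observe(); print(s['eef_pos'],s['wrist_force'],s['ft_torque'])
```

```text
[0.49314601 0.25051431 0.16233706] [ 1.67042777  0.32041831 -5.57020656] [ 0.05183048 -0.23203472 -0.04744021]
```

Emit:
{"fn": "drive_tool", "kwargs": {
  "moves": [
    [0,0,-0.0005,0,0,0,0],
    [0,0,-0.0005,0,0,0,0],
    [0,0,0,0,0,0,0],
    [0,0,0,0,0,0,0]
  ]
}}

```text
t: 22.87
eef_pos: [0.4931, 0.2505, 0.1613]
tcp_rot: [0.509, 0.491, -0.509, 0.491]
wrist_force: [1.3, -0.1, -6.1]
opening: 0.155
```

Emit:
{"fn": "drive_tool", "kwargs": {
  "moves": [
    [0,0,-0.0004,0,0,0,0],
    [0,0,-0.0003,0,0,0,0],
    [0,0,0,0,0,0,0],
    [0,0,0,0,0,0,0]
  ]
}}

```text
t: 23.2
eef_pos: [0.4934, 0.2506, 0.1609]
tcp_rot: [0.509, 0.491, -0.508, 0.491]
wrist_force: [0.9, 0.3, -3.3]
opening: 0.151
```

Emit:
{"fn": "drive_tool", "kwargs": {
  "moves": [
    [0,0,-0.0004,0,0,0,0],
    [0,0,0,0,0,0,0],
    [0,0,0,0,0,0,0],
    [0,0,0,0,0,0,0]
  ]
}}

```text
t: 23.53
eef_pos: [0.4936, 0.2506, 0.1609]
tcp_rot: [0.509, 0.491, -0.508, 0.491]
wrist_force: [1.1, -1.3, 3.0]
opening: 0.149
```

Run:
```python
from h import *
s=observe(); print(s['eef_pos'],s['wrist_force'],s['ft_torque'])
```

```text
[0.49355541 0.25058323 0.16089598] [ 1.1280073  -1.25780301  3.04044734] [-0.10609215 -0.005653   -0.07184238]
```

Emit:
{"fn": "drive_tool", "kwargs": {
  "moves": [
    [0,0,0.0002,0,0,0,0],
    [0,0,0,0,0,0,0.2],
    [0,0,0,0,0,0,0.3],
    [0,0,0,0,0,0,0.5],
    [0,0,0,0,0,0,0.6],
    [0,0,0,0,0,0,0.6],
    [0,0,0,0,0,0,0.6]
  ]
}}

```text
t: 24.12
eef_pos: [0.4931, 0.2505, 0.1603]
tcp_rot: [-0.509, -0.491, 0.509, -0.491]
wrist_force: [-0.2, 0.1, -0.1]
opening: 0.601
```

Run:
```python
from h import *
s=observe(); print(s['eef_pos'],s['wrist_force'],s['ft_torque'],s['opening'])
w=capture('wrist')
cv2.imwrite('pics/m7.png',w['color'][:,:,::-1])
```

```text
[0.49305041 0.25047538 0.16031567] [-0.22542156  0.11555977 -0.1163584 ] [ 0.00074355 -0.02206956 -0.02806664] 0.6011781505945962
```

View pics/m7.png

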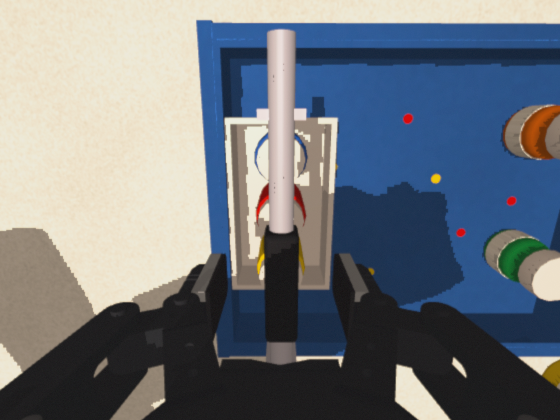

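Emit:
{"fn": "drive_tool", "kwargs": {
  "moves": [
    [0,0,0.005,0,0,0,0.6],
    [0,0,0.015,0,0,0,0.6],
    [0,0,0.03,0,0,0,0.6],
    [0,0,0.03,0,0,0,0.6],
    [0,0,0.03,0,0,0,0.6],
    [0,0,0.03,0,0,0,0.6],
    [0,0,0.02,0,0,0,0.6],
    [0,0,0,0,0,0,0.6],
    [0,0,0,0,0,0,0.6],
    [0,0,0,0,0,0,0.6],
    [0,0,0,0,0,0,0.6]
  ]
}}

```text
t: 25.08
eef_pos: [0.4925, 0.2503, 0.319]
tcp_rot: [-0.508, -0.492, 0.509, -0.491]
wrist_force: [0.4, -0.6, -0.1]
opening: 0.603
```

Run:
```python
from h import *
import pickle
s=observe(); print(s['eef_pos'],s['t'])
w=capture('wrist'); pickle.dump(w,open('w9.pkl','wb'))
cv2.imwrite('pics/m8.png',cv2.resize(w['color'][:,:,::-1],None,fx=1.4,fy=1.4,interpolation=cv2.INTER_CUBIC))
```

```text
[0.49254463 0.25026598 0.31904563] 25.0833
```

View pics/m8.png

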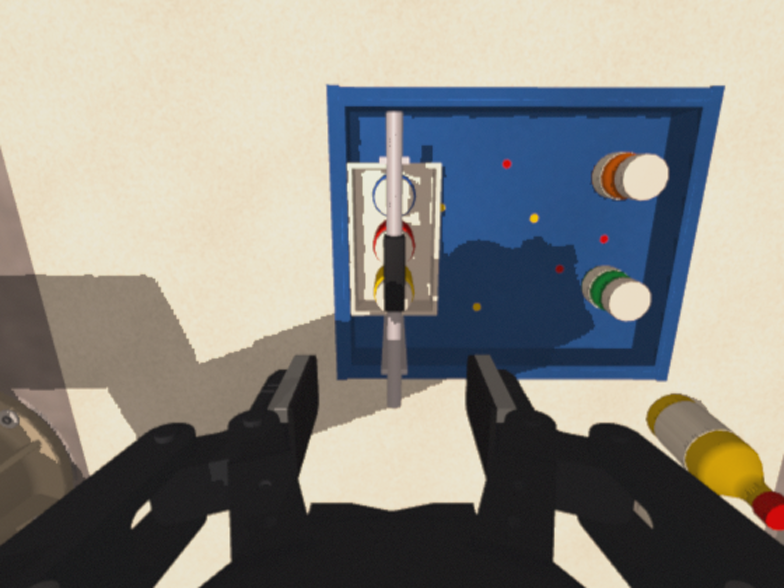

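Run:
```python
from h import *
import pickle
w=pickle.load(open('w9.pkl','rb'))
R=onz(w,np.array([[327,86],[724,87],[665,380],[337,379]])/1.4,.048)[:,:2]
C=onz(w,np.array([[348,163.5],[442,163.5],[437,316],[350,316]])/1.4,.045)[:,:2]
ang=lambda P:[np.arctan2(*(P[1]-P[0])[::-1]),np.arctan2(*(P[2]-P[3])[::-1]),np.arctan2(-(P[0]-P[3])[0],(P[0]-P[3])[1])]
print(R.round(4),C.round(4),ang(R),ang(C))
a=ang(R)[2]; n=np.array([np.cos(a),np.sin(a)]); 
print('centre in tray', (C.mean(0)-R.mean(0))@np.array([[np.cos(a),-np.sin(a)],[np.sin(a),np.cos(a)]]))
print('edge-rim (15=touch)', (C[[0,3]]-R[3])@n*1000, 'sizes',np.linalg.norm(R[1]-R[0]),np.linalg.norm(R[0]-R[3]),np.linalg.norm(C[1]-C[0]),np.linalg.norm(C[0]-C[3]))
```

```text
[[0.446  0.3808]
 [0.7641 0.369 ]
 [0.7534 0.1091]
 [0.436  0.1208]] [[0.4589 0.3206]
 [0.5384 0.3179]
 [0.5334 0.1812]
 [0.4522 0.1839]] [np.float64(-0.03708760354506139), np.float64(-0.03702078434370707), np.float64(-0.03861976925049421)] [np.float64(-0.034519238254948965), np.float64(-0.03392771736596605), np.float64(-0.04874266696566149)]
centre in tray [-0.10429875  0.00194389]
edge-rim (15=touch) [15.14152783 13.75607215] sizes 0.31824456008007845 0.2601973889523279 0.079587388371048 0.13686588392887067
```

Against the wall, parallel and centred. Handing in.

```bash
python3 -c "
from cell import job_done; print(job_done())"
```

```text
the job is handed in; nothing more can be done
None
```

The caddy is off its hooks and standing in the blue tray against the robot-side wall. It is released, and I handed the job in at about 25 s. The hand-in reports no verdict.

- **Unhooking:** I pinched the grip and raised the bar in 0.5–1.5 mm steps. It touched the keepers about 51.5 mm above its rest, with about 3 N over the caddy's weight. I backed down 3 mm and drew it straight out. No reading on the way out showed contact.
- **Placing:** I lowered the caddy until its underside was about 8 mm above the tray floor and moved it toward the wall until I felt about 2 N of contact. I then set it down with about 8 N on the floor, opened the gripper and lifted clear.
- **Position check:** The last wrist picture puts the caddy's centre at x = -0.104 m, y = 0.002 m in the tray's frame. The short-edge angles agree with the tray to about 0.003 rad. The long-edge estimate differs by 0.01 rad, still inside the 0.05 limit.
- **Wall gap:** The two corners measured 15.1 and 13.8 mm from the rim's outer edge, where 15 mm would be touching. The 13.8 mm reading is not physically possible, so I put it down to picture error of 1–2 mm.
- **Other objects:** The two tray jars and the glue bottle looked undisturbed in the last view. I did not check the mug, brush, can or white bottle after the placing. The arm's path stayed well away from them.

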